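# Fill the empty cell and pump the jar clamp snug

### The job

One of the three cells of the jar clamp is empty: stand the spare spice jar in it and let go of it. Then squeeze the clamp's trigger against its fixed grip again and again, moving the jaw only in this way, until all three sprung pads press lightly on their jars, without pressing any pad so far in that it crushes a jar (it cannot be backed off). Finish while still holding the trigger squeezed shut; do not tip the jars or shift the mug, the honey jar or the pepper mill.

Things in the scene. Friction and masses are not known exactly. Their poses are not given: they have to be found in the camera images.
- clamp: ratchet clamp with light wooden frame, fixed on the worktop. Origin on the worktop under the squeezed grip (end near the robot); x along the bar to the cells, y along their row, z up. Far side of the cells: fence, 50 mm high, face at x = 173 mm; dividers 30 mm high; no floor, jars stand on the worktop. Aluminium housing under the grip 62 mm high; all but grip and trigger is lower than that
- grip (a point): 100 mm above the worktop, midway between outer faces of fixed grip and squeezed trigger (26 mm over both squeezed, 47 mm released); axes as clamp. Fixed grip: grey post, outer face at x = +13 mm. Trigger: steel bar on the robot's side, outer face at x = -13 mm squeezed, -34 mm released (-38 mm at its top). Both 10 mm thick, 24 mm wide in y, about 65 to 122 mm above the worktop
- trigger (a joint): trigger lever, rad: 0 released (leaning to the robot), 0.22 fully squeezed, on its stop. Pivot 6 mm above the worktop. Springs back by itself; squeezing takes up to 12 N. Each full squeeze moves the jaw 5 mm (one tooth) to the jars, the first 1 to 9 mm; it must go back below 0.07 to catch the next tooth. The jaw never moves back
- jaw (a joint): ratchet bar with cross beam, m: grows as the jaw nears the jars, stays where it is (8 N of friction). The free pad faces stand 85 mm + this value ahead of the clamp's origin; the near side of a jar against the fence is at 130 mm, so the pads touch it at about 0.045
- pad0 (a joint): sprung black pad (30 mm wide, 25 to 51 mm above the worktop) facing cell0, on the jaw's beam, m: 0 free, grows as it is pressed in against its jar, 150 N/m. 0.0015 to 0.014 is a good light grip, above 0.014 the jar counts as crushed; hard stop at 0.018
- pad1 (a joint): sprung black pad (30 mm wide, 25 to 51 mm above the worktop) facing cell1, on the jaw's beam, m: 0 free, grows as it is pressed in against its jar, 150 N/m. 0.0015 to 0.014 is a good light grip, above 0.014 the jar counts as crushed; hard stop at 0.018
- pad2 (a joint): sprung black pad (30 mm wide, 25 to 51 mm above the worktop) facing cell2, on the jaw's beam, m: 0 free, grows as it is pressed in against its jar, 150 N/m. 0.0015 to 0.014 is a good light grip, above 0.014 the jar counts as crushed; hard stop at 0.018
- cell0 (a point): centre of a jar (48 mm above the worktop) that stands against the fence in the middle of this cell (left as the robot sees it, +y; 151.5 mm ahead of the clamp's origin, cells 60 mm apart). The cell is 52 mm wide in y, a jar 43 mm; axes as the clamp
- cell1 (a point): centre of a jar (48 mm above the worktop) that stands against the fence in the middle of this cell (middle; 151.5 mm ahead of the clamp's origin, cells 60 mm apart). The cell is 52 mm wide in y, a jar 43 mm; axes as the clamp
- cell2 (a point): centre of a jar (48 mm above the worktop) that stands against the fence in the middle of this cell (right, -y; 151.5 mm ahead of the clamp's origin, cells 60 mm apart). The cell is 52 mm wide in y, a jar 43 mm; axes as the clamp
- jar0_mid (a point): centre (half-way up) of one of three equal spice jars, white glass with a dark brown screw cap, paler on top, 43 mm in diameter, 96 mm high, 0.11 kg, z up. Two stand in cells; the third, which may be any of the three, stands alone on the worktop to the left of the clamp
- jar1_mid (a point): centre (half-way up) of one of three equal spice jars, white glass with a dark brown screw cap, paler on top, 43 mm in diameter, 96 mm high, 0.11 kg, z up. Two stand in cells; the third, which may be any of the three, stands alone on the worktop to the left of the clamp
- jar2_mid (a point): centre (half-way up) of one of three equal spice jars, white glass with a dark brown screw cap, paler on top, 43 mm in diameter, 96 mm high, 0.11 kg, z up. Two stand in cells; the third, which may be any of the three, stands alone on the worktop to the left of the clamp
- mug: white mug with leaf pattern, 92 mm in diameter, 95 mm high, origin under its middle; a bystander
- honey: honey jar, 66 x 72 mm, 102 mm high, origin under its middle; a bystander
- mill: pepper mill with a grey rounded top, 44 mm in diameter, 90 mm high, origin under its middle; a bystander
Mind the look-alikes: they are no part of the job. What is shaped like the part that bears jar1_mid but blue, pink or purple is not meant.

How it is judged:
By the outcome, as a careful person would: the job done as asked, in the order asked, and still so for the second after the job is handed in, while the arm keeps its last pose, push and grip.
It also fails if it takes over 56 s, if anything falls off the work surface, if the arm or the gripper's body presses on something with over 40 N, if the wrist force passes 120 N, or if a joint passes its speed limit or range.

### The arm

A 6-joint arm with a two-finger parallel gripper is mounted at the origin on a cart in front of the work surface, level with it; the furniture and walls round the work are solid. World frame = base frame: x ahead of the robot, y to its left, z up, the work surface at z = 0. Lengths are in m, angles in rad, forces in N, time in s.
With the tool pointing down it reaches from about 0.35 to 0.775 m from the base axis. Payload 5.5 kg.
Tool frame: the origin (TCP) lies at the very end of the fingers, on their centre line; the grasp point (between the pads) lies env.pinch_z behind it (env.pinch_z is the distance from the TCP to the grasp point, in m); z points along the fingers, y is the line along which they close (so a half turn about z gives the same grasp; the last joint's range is limited). The gripper opens to 85 mm and grips with 20 to 120 N. Pads are 22 mm wide; open, the fingers measure 114 mm over their backs; the gripper's body (76 mm by 85 mm) begins 54 mm behind the grasp point. The pads swing forward as they close: fully open they stand 13 mm farther back than shut.
Start: joints at [-1.277, 0.313, 0.046, 1.304, 0, 1.431], TCP at [0.242, -0.522, 0.231] pointing down, gripper open.
Joint ranges: [-2.76, 2.76], [-0.86, 1.69], [-1.03, 1.26], [-2.2, 2.34], [-1.47, 1.5], [-3.14, 3.14]. Speed limits (rad/s): [2.57, 2.57, 3.14, 3.14, 3.14, 3.14].

### API

Orientations are given as a unit quaternion [w, x, y, z].
In Python, from workcell import env, eyes gives the robot as it stands.
- The arm moves only by the shell command python3 -m jog 'ROWS' [FORCE]. ROWS is JSON, one flat list of numbers, 7 for each row, row after row: the shift along the world's x, y, z as a fraction of full scale, then the turn, a rotation vector about the world's x, y, z as a fraction of full scale, then the opening, from -1 (shut) to 1 (fully open), so that 0 is half open. A call has 1 to 12 rows; each row is the pose to reach, as a shift and turn from the pose commanded when the call began, turning the shorter way round; what a row does not reach only later rows make up. Full scale, the value 1, is 20 cm for a shift and pi rad for a turn. A row lasts 1/12 s, in which the tool goes at most 41.7 mm and 7.16 degrees, less where a joint would pass 70% of its speed; a pose out of reach is approached as far as the arm can. A call with a number of a shift or a turn outside -1 to 1 is refused whole. A call with a gripper value outside its range is refused whole. The fingers move at their own pace and stop on an object; FORCE is the grip in N (left out, the last holds). Time passes only in rows, so rows that repeat a pose let the fingers close. It gives the time, the measured TCP pose, the force, the opening and the grip force at its end, in the units of the state.
- env.get_state(): the state, without advancing time (a new reading comes with each control period).
- eyes.read_camera(name): name is "scene" or "top" or "wrist"; returns (picture, depth): 400x640x3 uint8, red, green, blue; 400x640 float32, m along the optical axis (not along the pixel's ray), 0 where there is no reading.
- eyes.calibration(name): a dict with "fx", "fy", "cx", "cy" (pixels), "k1" (the pictures are not rectified: a ray, as slopes to the right and down, at radius r is drawn at 1 + k1 r^2 times it, then the intrinsics apply), "R" (3x3) and "t" (3): a world point X has camera coordinates R X + t; the wrist camera has in their place "tool_from_camera" (4x4, takes a point from camera to tool coordinates, whose origin is the TCP and whose axes are the flange's). Camera axes: x right, y down, z forward; pixel columns grow to the right and rows downward; lengths in m; the calibration is good to about 2 mm. A picture is of the moment at which its call begins: read the wrist's pose just before it. calibration takes no time and is no camera call.
- env.hand_in(): hands the job in; it is judged then, once.
The state is a dict: "clock": time; "joint_pos": joint angles; "qvel": joint speeds; "tau": joint torques, N m; "tcp_pos": TCP position; "orientation": TCP orientation; "wrist_force": force on the tool from outside, world axes, zero at the start; "ft_torque": the same for the moment, N m; "finger_gap": finger opening in m; "grip_force": force on a finger pad.
Only numpy, scipy, OpenCV 4.12 (cv2) and the standard library are available. Lean on these libraries where they do the work, as an engineer would, in place of code of your own. Each camera call takes 0.05 s, during which the arm holds its last target. There are 200 camera calls.

## Working session

There is one attempt and no reset: what is moved stays moved. The work goes in short steps, Python scripts to look and compute and a shell command to move; the robot and the scene stay as the last step left them, time stands still between calls to the robot, and variables do not carry over. Pictures are saved under pics/ and viewed, at most 10 in all, crops included, and the job is handed in when it is done.

```bash
mkdir -p pics; ls; cat > h.py <<'E'
import numpy as np,cv2
from workcell import env,eyes
def grab(n):
    im,d=eyes.read_camera(n); return im,d
def rays(c,uv):
    K=np.array([[c["fx"],0,c["cx"]],[0,c["fy"],c["cy"]],[0,0,1.]])
    # drawn = ray*(1+k1 r^2) : opencv radial model
    p=cv2.undistortPoints(np.array(uv,float).reshape(-1,1,2),K,np.array([c["k1"],0,0,0,0.])).reshape(-1,2)
    return np.c_[p,np.ones(len(p))]
def onplane(c,uv,z):
    R=np.array(c["R"]);t=np.array(c["t"]);o=-R.T@t; d=rays(c,uv)@R
    return o+d*((z-o[2])/d[:,2])[:,None]
def world(c,d):
    v,u=np.mgrid[0:400,0:640]; r=rays(c,np.c_[u.ravel(),v.ravel()])*d.ravel()[:,None]
    R=np.array(c["R"]);t=np.array(c["t"])
    return ((r-t)@R).reshape(400,640,3)
E
python3 - <<'E'
from h import *
for n in("top","scene"):
    im,d=grab(n); np.savez(n+"0.npz",im=im,d=d); cv2.imwrite(f"pics/{n}0.png",im[:,:,::-1])
    print(n,eyes.calibration(n))
s=env.get_state(); print(s["clock"],s["tcp_pos"],s["orientation"],env.pinch_z,s["finger_gap"])
E
```

```text
pics
top {'fx': 389.03224744357544, 'fy': 389.03224744357544, 'cx': 313.5082787391445, 'cy': 200.4498318238125, 'k1': 0.000949083177184538, 'R': array([[-2.81412728e-03, -9.99794863e-01,  2.00577089e-02],
       [-9.84806053e-01, -7.11925191e-04, -1.73656360e-01],
       [ 1.73635016e-01, -2.02416443e-02, -9.84602030e-01]]), 't': array([-0.02508649,  0.55988375,  0.95503379])}
scene {'fx': 378.0080101030886, 'fy': 378.0080101030886, 'cx': 324.4384591190057, 'cy': 199.11706266973786, 'k1': 0.024080849367122584, 'R': array([[-0.70194343, -0.71221213, -0.00541252],
       [-0.37800327,  0.37897246, -0.84468538],
       [ 0.60364638, -0.59087541, -0.53523575]]), 't': array([0.40007428, 0.28930308, 0.89617617])}
0.1 [ 0.2415354  -0.52130644  0.23050225] [-8.14353784e-04  9.76571127e-01  2.15193326e-01 -5.99313635e-05] 0.0187 0.0850548660718
```

View pics/top0.png

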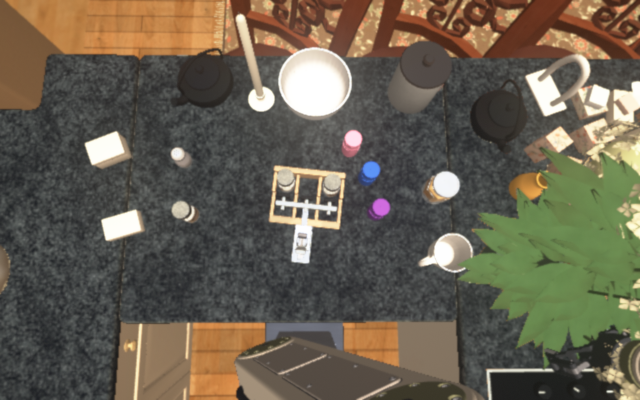

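View pics/scene0.png

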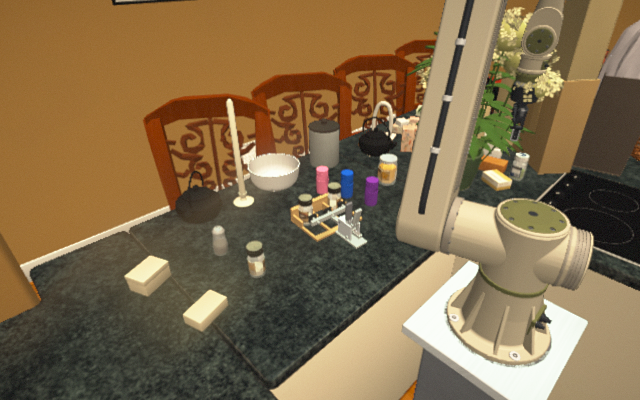

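The top picture shows the clamp at about (305,205). Jars stand in its left cell (286,180) and right cell (331,184), so the middle cell is empty. The candidates for the spare jar are:
- (184,210): brown cap with a paler top. This fits the description.
- (180,157): grey rounded top, so the pepper mill.
- Pink (352,143), blue (370,173) and purple (379,209): look-alikes.

I'll confirm this in an enlarged crop.

```bash
python3 - <<'E'
from h import *
z=np.load("top0.npz");im,d=z["im"],z["d"];c=eyes.calibration("top")
cr=lambda x,y,w,h,s:cv2.resize(im[y:y+h,x:x+w],None,fx=s,fy=s,interpolation=cv2.INTER_CUBIC)
a=cr(258,155,100,120,5);b=cr(155,140,60,100,5);b=np.pad(b,((0,100),(0,0),(0,0)))
cv2.imwrite("pics/crop.png",np.hstack([a,b])[:,:,::-1])
W=world(c,d);np.save("W.npy",W)
def blob(u,v,zmin,r=22):
    s=W[v-r:v+r,u-r:u+r].reshape(-1,3);s=s[s[:,2]>zmin];return s
for nm,(u,v,zm) in dict(spare=(184,210,.08),mill=(180,157,.06),L=(286,180,.08),R=(331,184,.08)).items():
    s=blob(u,v,zm);print(nm,len(s),s.min(0).round(4),s.max(0).round(4),((s.min(0)+s.max(0))/2).round(4))
    print(onplane(c,[(u,v)],.096).round(4))
# clamp frame mask points by height
s=W[155:275,262:352];
for zl,zh in((.115,.13),(.055,.07),(.04,.055)):
    m=(s[...,2]>zl)&(s[...,2]<zh);print(zl,m.sum());
    p=s[m];print(p.min(0).round(3),p.max(0).round(3))
E
```

```text
spare 281 [ 0.3855 -0.0054  0.0804] [0.5502 0.32   1.0381] [0.4679 0.1573 0.5592]
[[0.5278 0.2904 0.096 ]]
mill 183 [ 0.3855 -0.0054  0.0601] [0.6927 0.3369 1.0381] [0.5391 0.1658 0.5491]
[[0.6613 0.3076 0.096 ]]
L 256 [ 0.3855 -0.0054  0.0804] [0.6321 0.066  1.0381] [0.5088 0.0303 0.5592]
[[0.603  0.0433 0.096 ]]
R 253 [ 0.3855 -0.091   0.0803] [ 0.6192 -0.0054  1.0381] [ 0.5024 -0.0482  0.5592]
[[ 0.5931 -0.0682  0.096 ]]
0.115 77
[ 0.422 -0.006  0.115] [0.472 0.02  0.125]
0.055 254
[ 0.434 -0.091  0.055] [0.637 0.066 0.07 ]
0.04 872
[ 0.421 -0.109  0.04 ] [0.652 0.078 0.055]
```

View pics/crop.png

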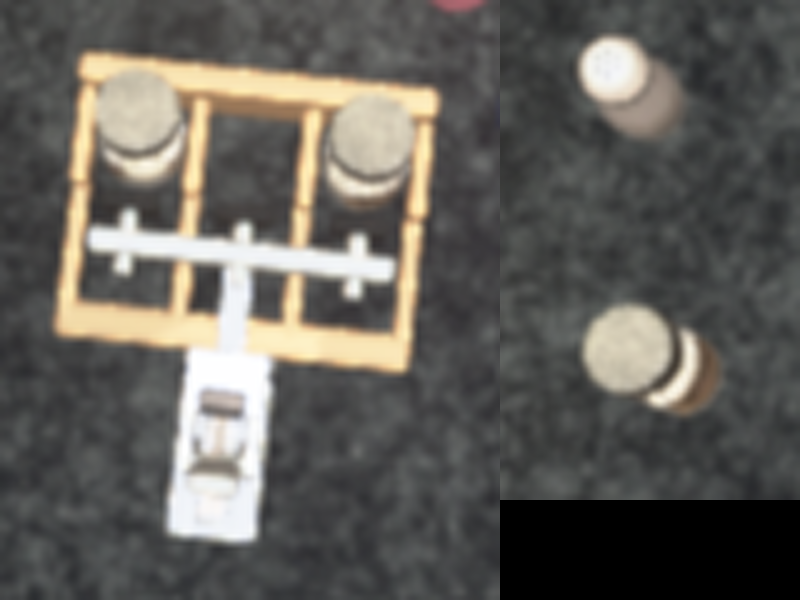

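The crop confirms it: the lower right object has a brown cap with a pale top, so it is the spare jar, and the upper one is the mill. The middle cell is empty. Next I'll fit the clamp pose.

```bash
python3 - <<'E'
from h import *
z=np.load("top0.npz");im,d=z["im"],z["d"];c=eyes.calibration("top");W=np.load("W.npy")
def cap(u,v,lo,hi):
    m=((W[...,2]>lo)&(W[...,2]<hi)).astype(np.uint8)
    n,l,st,ce=cv2.connectedComponentsWithStats(m);k=l[v,u]; return k,st[k],ce[k],np.median(W[l==k],0)
for nm,u,v in(("spare",182,209),("L",286,177),("R",332,182)):
    k,st,ce,med=cap(u,v,.088,.104);print(nm,k,st,ce.round(2),med.round(4),onplane(c,[ce],.096).round(4))
hsv=cv2.cvtColor(im,cv2.COLOR_RGB2HSV)
wood=(hsv[...,0]>8)&(hsv[...,0]<28)&(hsv[...,1]>60)&(hsv[...,2]>120)
wood[:150]=0;wood[280:]=0;wood[:,:260]=0;wood[:,355:]=0
m=wood&(W[...,2]>.044)&(W[...,2]<.058)
mm=m&(W[...,0]>.585); 
p=W[mm];print("fence",len(p),np.median(p[:,2]));
# fence top centerline by ray onto .05
vv,uu=np.nonzero(mm);q=onplane(c,np.c_[uu,vv],.05)
r=cv2.minAreaRect(q[:,:2].astype(np.float32)*1000);print("fence rect",r)
vv,uu=np.nonzero(wood);q=onplane(c,np.c_[uu,vv],.03);print("frame@30",cv2.minAreaRect(q[:,:2].astype(np.float32)*1000))
# grip and trigger top
s=(W[...,2]>.1)&(W[...,2]<.135)&(np.abs(W[...,0]-.44)<.06)&(np.abs(W[...,1])<.06)
n,l,st,ce=cv2.connectedComponentsWithStats(s.astype(np.uint8))
for k in range(1,n):
    if st[k,4]>5:
        p=W[l==k];print(st[k],p.mean(0).round(4),p.min(0).round(4),p.max(0).round(4))
h=(W[...,2]>.056)&(W[...,2]<.068)&(W[...,0]<.51)&(W[...,0]>.38)&(np.abs(W[...,1])<.06);vv,uu=np.nonzero(h);q=onplane(c,np.c_[uu,vv],.062)
print("housing",cv2.minAreaRect(q[:,:2].astype(np.float32)*1000))
E
```

```text
spare 72 [172 201  19  18 257] [180.62 209.56] [0.5281 0.2984 0.0961] [[0.5289 0.2986 0.096 ]]
L 66 [277 169  17  17 238] [284.83 176.83] [0.6105 0.046  0.0958] [[0.6111 0.0463 0.096 ]]
R 68 [324 174  17  17 232] [332.03 181.81] [ 0.5981 -0.0708  0.0961] [[ 0.5986 -0.0709  0.096 ]]
fence 315 0.05012567709808925
fence rect ((636.0756225585938, -15.046112060546875), (187.0832977294922, 15.096524238586426), 83.78106689453125)
frame@30 ((573.8215942382812, -7.352592468261719), (193.3494415283203, 155.72007751464844), 83.93264770507812)
[297 232  10   6  45] [0.4656 0.0039 0.1204] [ 0.4603 -0.0063  0.104 ] [0.4722 0.0149 0.1254]
[295 248  11   6  49] [0.4274 0.0082 0.1169] [ 0.4224 -0.0039  0.1042] [0.435  0.0195 0.1224]
housing ((464.7729797363281, 3.7475051879882812), (37.557273864746094, 58.740867614746094), 84.22425079345703)
```

```bash
python3 -m jog '[0.35,1,0,0,0,0.3275,1, 0.35,1,0,0,0,0.3275,1, 0.35,1,0,0,0,0.3275,1, 0.35,1,0,0,0,0.3275,1, 0.35,1,0,0,0,0.3275,1, 0.35,1,0,0,0,0.3275,1, 0.35,1,0,0,0,0.3275,1, 0.35,1,0,0,0,0.3275,1, 0.35,1,0,0,0,0.3275,1]' 25
python3 -m jog '[0.35,1,0,0,0,0,1, 0.35,1,0,0,0,0,1, 0.35,1,0,0,0,0,1, 0.35,1,0,0,0,0,1, 0.35,1,0,0,0,0,1, 0.35,1,0,0,0,0,1]'
python3 - <<'E'
from h import *
s=env.get_state();im,d=grab("wrist");np.savez("w1.npz",im=im,d=d,p=s["tcp_pos"],q=s["orientation"]);cv2.imwrite("pics/w1.png",im[:,:,::-1])
print(s["tcp_pos"],s["orientation"],s["joint_pos"],eyes.calibration("wrist"))
E
```

```text
clock: 0.85
tcp_pos: [0.3118, -0.321, 0.2312]
orientation: [-0.0, 0.742, 0.67, 0.0]
wrist_force: [0.3, -1.1, -0.4]
finger_gap: 0.0854
grip_force: 0.0
clock: 1.35
tcp_pos: [0.3822, -0.1159, 0.2312]
orientation: [-0.001, 0.742, 0.671, 0.001]
wrist_force: [-0.6, -0.5, -1.3]
finger_gap: 0.0853
grip_force: 0.0
[ 0.38216436 -0.11585769  0.23116158] [-0.0010236   0.74169144  0.67073982  0.00092082] [-0.49790437 -0.02667574 -0.35558945  1.24320406  0.00241589  1.17327334] {'fx': 292.5916171020001, 'fy': 292.5916171020001, 'cx': 324.4838927291389, 'cy': 199.74123890049486, 'k1': -0.02367486261549164, 'tool_from_camera': array([[-1.33569827e-03, -9.57398732e-01, -2.88766141e-01,
         7.38612755e-02],
       [ 9.99999073e-01, -1.35513072e-03, -1.32621508e-04,
         3.93564303e-04],
       [-2.64344205e-04, -2.88766050e-01,  9.57399654e-01,
        -1.42747817e-01],
       [ 0.00000000e+00,  0.00000000e+00,  0.00000000e+00,
         1.00000000e+00]])}
```

View pics/w1.png

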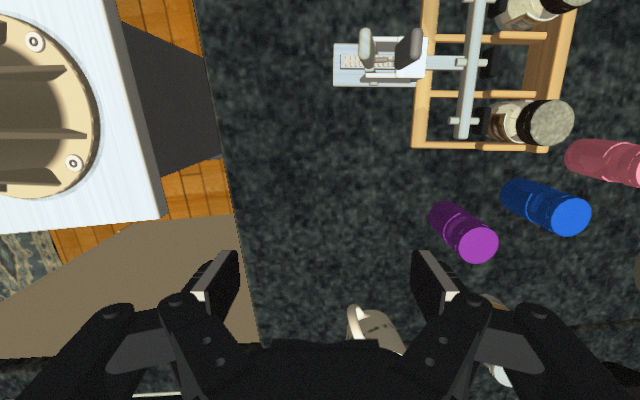

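The wrist view shows the clamp grip at about (390,50), with the image right along world +x and up along +y. The lid at (550,122) is the right jar, and pink, blue and purple stand nearby. Next I go to the spare jar.

```bash
python3 -m jog '[0.35,1,0,0,0,0,1, 0.35,1,0,0,0,0,1, 0.35,1,0,0,0,0,1, 0.35,1,0,0,0,0,1, 0.35,1,0,0,0,0,1, 0.35,1,0,0,0,0,1]'
python3 -m jog '[0.35,0.6,0,0,0,0,1, 0.35,0.6,0,0,0,0,1, 0.35,0.6,0,0,0,0,1, 0.35,0.6,0,0,0,0,1, 0.35,0.6,0,0,0,0,1]'
cat >> h.py <<'E'
from scipy.spatial.transform import Rotation as Ro
def wgrab():
    s=env.get_state();im,d=grab("wrist");c=dict(eyes.calibration("wrist"))
    q=s["orientation"];Rt=Ro.from_quat([q[1],q[2],q[3],q[0]]).as_matrix();M=np.array(c["tool_from_camera"])
    Rw=Rt@M[:3,:3];tw=Rt@M[:3,3]+s["tcp_pos"]; c["R"]=Rw.T;c["t"]=-Rw.T@tw
    return im,d,c,s
def caps(c,d):
    W=world(c,d);m=((W[...,2]>.089)&(W[...,2]<.103)&(d>.02)).astype(np.uint8)
    n,l,st,ce=cv2.connectedComponentsWithStats(m)
    for k in range(1,n):
        if st[k,4]>150:print("cap",st[k],ce[k].round(1),onplane(c,[ce[k]],.096).round(4))
    return W
E
python3 - <<'E'
from h import *
im,d,c,s=wgrab();print(s["clock"],s["tcp_pos"],s["orientation"]);caps(c,d);cv2.imwrite("pics/w2.png",im[:,:,::-1])
E
```

```text
clock: 1.9
tcp_pos: [0.4533, 0.0824, 0.231]
orientation: [-0.0, 0.743, 0.67, 0.001]
wrist_force: [0.1, -0.7, 0.7]
finger_gap: 0.0857
grip_force: 0.0
clock: 2.32
tcp_pos: [0.5235, 0.1996, 0.2301]
orientation: [-0.0, 0.744, 0.669, -0.0]
wrist_force: [1.0, 0.1, -0.2]
finger_gap: 0.0855
grip_force: 0.0
2.3167 [0.52354297 0.19961452 0.23007313] [-9.97725203e-05  7.43596377e-01  6.68628753e-01 -9.59113707e-05]
cap [ 296   56   49   51 1944] [319.7  81. ] [[0.5304 0.2994 0.096 ]]
cap [562 273  78  51 427] [596.7 293.7] [[0.8153 0.0475 0.096 ]]
cap [398 295  28  34 617] [410.6 313.1] [[0.605 0.047 0.096]]
```

View pics/w2.png

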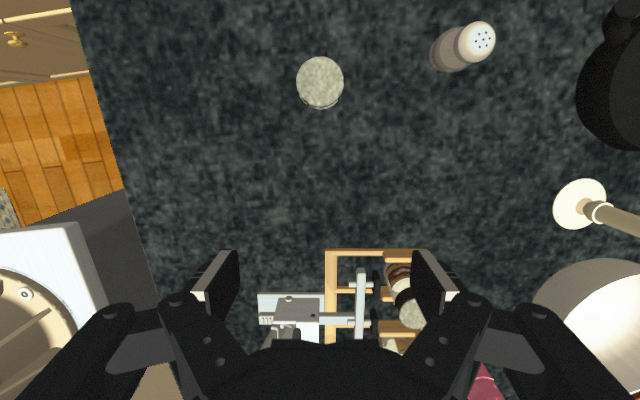

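The spare jar's lid is at (320,81), giving (0.530, 0.299), and the mill is at (477,42), clear of the fingers.

```bash
python3 -m jog '[0.0325,0.4975,0,0,0,0,1, 0.0325,0.4975,0,0,0,0,1, 0.0325,0.4975,0,0,0,0,1, 0.0325,0.4975,0,0,0,0,1, 0.0325,0.4975,-0.5,0,0,0,1, 0.0325,0.4975,-0.5,0,0,0,1, 0.0325,0.4975,-0.5,0,0,0,1, 0.0325,0.4975,-0.885,0,0,0,1, 0.0325,0.4975,-0.885,0,0,0,1, 0.0325,0.4975,-0.885,0,0,0,1, 0.0325,0.4975,-0.885,0,0,0,1]'
python3 -m jog '[0,0,0,0,0,0,-1, 0,0,0,0,0,0,-1, 0,0,0,0,0,0,-1, 0,0,0,0,0,0,-1, 0,0,0,0,0,0,-1, 0,0,0,0,0,0,-1, 0,0,0,0,0,0,-1, 0,0,0,0,0,0,-1, 0,0,0,0,0,0,-1, 0,0,0,0,0,0,-1]' 30
```

```text
clock: 3.28
tcp_pos: [0.5263, 0.2947, 0.053]
orientation: [-0.001, 0.745, 0.667, -0.003]
wrist_force: [-0.5, 0.6, 0.9]
finger_gap: 0.0856
grip_force: 0.0
clock: 4.12
tcp_pos: [0.5298, 0.2982, 0.0569]
orientation: [0.001, 0.744, 0.668, 0.002]
wrist_force: [-0.4, -1.3, 7.8]
finger_gap: 0.0423
grip_force: 29.8
```

```bash
python3 -m jog '[0,0,0.7,0,0,0,-1, 0,0,0.7,0,0,0,-1, 0,0,0.7,0,0,0,-1, 0,0,0.7,0,0,0,-1, 0,0,0.7,0,0,0,-1]'
python3 -m jog '[0.2,-0.8,0,0,0,0,-1, 0.2,-0.8,0,0,0,0,-1, 0.2,-0.8,0,0,0,0,-1, 0.2,-0.8,0,0,0,0,-1, 0.2,-0.8,0,0,0,0,-1, 0.2,-0.8,0,0,0,0,-1]'
python3 - <<'E'
from h import *
z=np.load("w1.npz");c=dict(eyes.calibration("wrist"));q=z["q"];Rt=Ro.from_quat([q[1],q[2],q[3],q[0]]).as_matrix();M=np.array(c["tool_from_camera"])
Rw=Rt@M[:3,:3];tw=Rt@M[:3,3]+z["p"];c["R"]=Rw.T;c["t"]=-Rw.T@tw
d=z["d"];W=caps(c,d)
m=(W[...,2]>.046)&(W[...,2]<.054)&(W[...,0]>.6)&(W[...,0]<.66)&(np.abs(W[...,1])<.12)
p=W[m];print("fence",len(p),cv2.minAreaRect(p[:,:2].astype(np.float32)*1000))
m=(W[...,2]>.1)&(W[...,2]<.135)&(np.abs(W[...,0]-.45)<.04)&(np.abs(W[...,1])<.04)
n,l,st,ce=cv2.connectedComponentsWithStats(m.astype(np.uint8))
for k in range(1,n):
    if st[k,4]>50:
        p=W[l==k];print(st[k],p.mean(0).round(4),cv2.minAreaRect(p[:,:2].astype(np.float32)*1000))
im,d,c,s=wgrab();print(s["tcp_pos"],s["grip_force"],s["finger_gap"]);W=caps(c,d);cv2.imwrite("pics/w3.png",im[:,:,::-1])
E
```

```text
clock: 4.53
tcp_pos: [0.531, 0.2991, 0.201]
orientation: [0.002, 0.744, 0.668, 0.005]
wrist_force: [0.4, 0.2, -1.0]
finger_gap: 0.0423
grip_force: 31.6
clock: 5.03
tcp_pos: [0.5681, 0.1355, 0.1933]
orientation: [-0.0, 0.746, 0.666, -0.001]
wrist_force: [0.3, 1.1, -1.9]
finger_gap: 0.0417
grip_force: 31.5
cap [554   0  38   9 229] [571.5   3.1] [[0.6073 0.0262 0.096 ]]
cap [ 525   99   50   47 1817] [549.2 122.2] [[ 0.5978 -0.0716  0.096 ]]
cap [629 152  11  36 269] [635.  171.4] [[ 0.6908 -0.1275  0.096 ]]
cap [ 546  195   45   42 1426] [568.5 215.8] [[ 0.629  -0.1679  0.096 ]]
cap [ 455  224   43   40 1304] [476.5 243.7] [[ 0.5349 -0.1893  0.096 ]]
cap [488 364  24  23 259] [499.2 374.5] [[ 0.573  -0.3711  0.096 ]]
fence 1441 ((632.5634765625, -39.50566864013672), (49.384437561035156, 140.8115997314453), 6.335424423217773)
[403  27  20  37 577] [0.4651 0.0017 0.1172] ((466.739501953125, 2.4607114791870117), (23.83489227294922, 10.515474319458008), 84.55320739746094)
[358  28  15  35 448] [0.4277 0.0054 0.1167] ((428.7167663574219, 6.386528491973877), (23.403749465942383, 13.688051223754883), 86.75003051757812)
[0.56808655 0.13548736 0.19328713] 31.469933297485113 0.041708923591935856
cap [540 238 100 108 846] [577.7 283.3] [[0.8    0.0264 0.096 ]]
cap [600 379  40  12 178] [621.5 385.3] [[ 0.8711 -0.1137  0.096 ]]
```

View pics/w3.png

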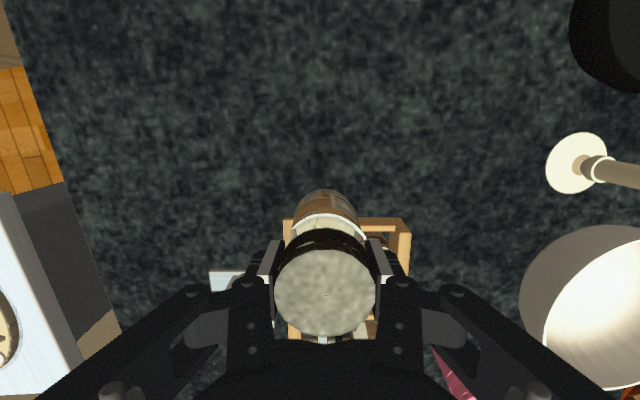

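The held jar's lid at (325,283) is centred between the fingers and upright, and the clamp shows below it. Next I move above the middle cell and check the in-hand offset.

```bash
python3 -m jog '[0.18,-0.75,0,0,0,0,-1, 0.18,-0.75,0,0,0,0,-1, 0.18,-0.75,0,0,0,0,-1, 0.18,-0.75,0,0,0,0,-1, 0.18,-0.75,0,0,0,0,-1, 0.18,-0.75,0,0,0,0,-1, 0.18,-0.75,0,0,0,0,-1, 0.18,-0.75,0,0,0,0,-1]'
python3 - <<'E'
from h import *
P=[]
for i in range(2):
    im,d,c,s=wgrab();P.append(s["tcp_pos"]);print(s["tcp_pos"].round(4),s["orientation"].round(4))
W=world(c,d);g=W[240:330,285:365];zt=np.median(g[...,2]);print("lid z",zt)
m=((np.abs(W[...,2]-zt)<.005)&(np.hypot(W[...,0]-s["tcp_pos"][0],W[...,1]-s["tcp_pos"][1])<.03)).astype(np.uint8)
vv,uu=np.nonzero(m);ctr,rr=cv2.minEnclosingCircle(W[m>0][:,:2].astype(np.float32));print(ctr,rr,W[m>0].mean(0))
import cv2
cv2.imwrite("pics/w4.png",im[:,:,::-1])
im,d=grab("top");c=eyes.calibration("top");cv2.imwrite("pics/t1.png",cv2.resize(im[120:280,240:400],None,fx=3.5,fy=3.5)[:,:,::-1])
E
```

```text
clock: 5.75
tcp_pos: [0.6037, -0.0102, 0.194]
orientation: [-0.0, 0.743, 0.669, -0.0]
wrist_force: [0.1, 0.7, -2.2]
finger_gap: 0.0421
grip_force: 31.5
[ 0.6037 -0.0102  0.194 ] [-5.000e-04  7.434e-01  6.688e-01 -1.000e-04]
[ 0.6038 -0.0102  0.1942] [-3.000e-04  7.434e-01  6.689e-01 -0.000e+00]
lid z 0.23304724918175596
(0.6046250462532043, -0.004369372967630625) 0.028261670842766762 [ 0.60443826 -0.00669069  0.23298632]
```

```bash
python3 - <<'E'
from h import *
im=cv2.imread("pics/w4.png")[:,:,::-1].copy();_,d,c,s=wgrab()
h=cv2.cvtColor(im,cv2.COLOR_RGB2HSV);m=((h[...,2]>95)&(np.abs(world(c,d)[...,2]-.233)<.008)).astype(np.uint8);m[:,:270]=0;m[:,380:]=0
m=cv2.morphologyEx(m,cv2.MORPH_OPEN,np.ones((9,9)))
k=max(cv2.findContours(m,0,2)[0],key=cv2.contourArea);e=cv2.fitEllipse(cv2.convexHull(k));print(e,cv2.boundingRect(k))
print(onplane(c,[e[0]],.233),s["tcp_pos"])
E
```

```text
((324.6330871582031, 292.6304931640625), (87.12272644042969, 100.63589477539062), 88.8464126586914) (275, 250, 100, 84)
[[ 0.60457476 -0.00823405  0.233     ]] [ 0.60393199 -0.01063364  0.19439033]
```

View pics/w4.png

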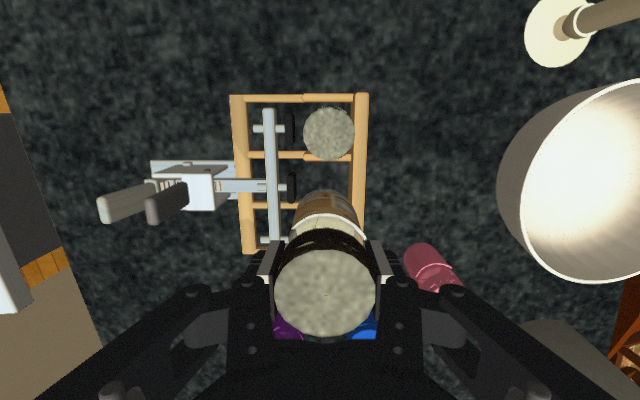

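The lid sits about 2 mm to +y of the tool and well over the middle cell. The pads are well back, at about (292,185). I descend with a small correction.

```bash
python3 -m jog '[0.006,-0.015,-0.1,0,0,0,-1, 0.006,-0.015,-0.2,0,0,0,-1, 0.006,-0.015,-0.3,0,0,0,-1, 0.006,-0.015,-0.4,0,0,0,-1, 0.006,-0.015,-0.47,0,0,0,-1, 0.006,-0.015,-0.54,0,0,0,-1, 0.006,-0.015,-0.6,0,0,0,-1, 0.006,-0.015,-0.64,0,0,0,-1, 0.006,-0.015,-0.66,0,0,0,-1, 0.006,-0.015,-0.66,0,0,0,-1, 0.006,-0.015,-0.66,0,0,0,-1]'
python3 -m jog '[0,0,-0.01,0,0,0,-1, 0,0,-0.02,0,0,0,-1, 0,0,-0.022,0,0,0,-1, 0,0,-0.022,0,0,0,-1]'
```

```text
clock: 6.87
tcp_pos: [0.6056, -0.0151, 0.0627]
orientation: [0.0, 0.744, 0.668, 0.0]
wrist_force: [-0.2, -0.1, -1.2]
finger_gap: 0.0421
grip_force: 31.5
clock: 7.2
tcp_pos: [0.6055, -0.0153, 0.0581]
orientation: [0.0, 0.744, 0.668, 0.0]
wrist_force: [-1.0, -0.7, -1.3]
finger_gap: 0.0421
grip_force: 31.5
```

```bash
python3 -m jog '[0,0,-0.008,0,0,0,-1, 0,0,-0.008,0,0,0,-1, 0,0,-0.008,0,0,0,-1]'
python3 - <<'E'
from h import *
im,d=grab("scene");cv2.imwrite("pics/s1.png",cv2.resize(im[160:260,260:400],None,fx=5,fy=5,interpolation=cv2.INTER_CUBIC)[:,:,::-1])
E
```

```text
clock: 7.45
tcp_pos: [0.6057, -0.0154, 0.057]
orientation: [0.0, 0.744, 0.668, 0.0]
wrist_force: [-2.6, -0.3, 2.9]
finger_gap: 0.042
grip_force: 31.7
```

View pics/s1.png

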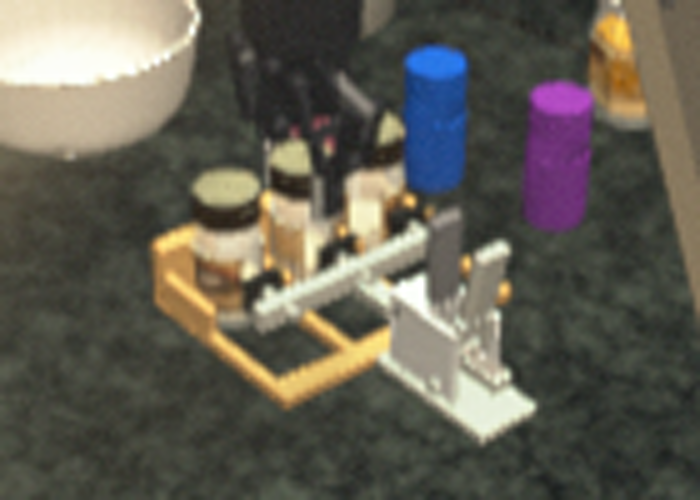

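The scene crop shows the jar standing in the middle cell between its neighbours, with floor contact felt at +2.9 N. Next I release it and rise.

```bash
python3 -m jog '[0,0,0,0,0,0,0.5, 0,0,0,0,0,0,0.5, 0,0,0,0,0,0,0.5, 0,0,0,0,0,0,0.5, 0,0,0,0,0,0,0.5, 0,0,0,0,0,0,0.5]'
python3 -m jog '[0,0,0.1,0,0,0,0.5, 0,0,0.2,0,0,0,0.5, 0,0,0.4,0,0,0,0.5, 0,0,0.6,0,0,0,0.5, 0,0,0.8,0,0,0,0.5, 0,0,0.8,0,0,0,0.5]'
python3 -m jog '[-0.6,-0.3,0,0,0,0,0.5, -0.6,-0.3,0,0,0,0,0.5, -0.6,-0.3,0,0,0,0,0.5, -0.6,-0.3,0,0,0,0,0.5, -0.6,-0.3,0,0,0,0,0.5, -0.6,-0.3,0,0,0,0,0.5]'
python3 - <<'E'
from h import *
im,d,c,s=wgrab();W=caps(c,d);print(s["tcp_pos"]);cv2.imwrite("pics/w5.png",im[:,:,::-1])
m=(W[...,2]>.112)&(W[...,2]<.135)&(np.abs(W[...,0]-.45)<.04)&(np.abs(W[...,1])<.04)
n,l,st,ce=cv2.connectedComponentsWithStats(m.astype(np.uint8))
for k in range(1,n):
    if st[k,4]>50:
        p=W[l==k];print(st[k],p.mean(0).round(4),cv2.minAreaRect(p[:,:2].astype(np.float32)*1000))
E
```

```text
clock: 8.0
tcp_pos: [0.6053, -0.0153, 0.0562]
orientation: [-0.0, 0.744, 0.668, -0.0]
wrist_force: [1.1, 0.0, 0.1]
finger_gap: 0.0638
grip_force: 0.0
clock: 8.5
tcp_pos: [0.6093, -0.0158, 0.2255]
orientation: [0.005, 0.744, 0.668, 0.004]
wrist_force: [0.9, 0.3, 1.3]
finger_gap: 0.0639
grip_force: 0.0
clock: 9.0
tcp_pos: [0.4859, -0.0756, 0.2168]
orientation: [0.001, 0.745, 0.667, 0.001]
wrist_force: [0.4, -0.7, -0.1]
finger_gap: 0.0639
grip_force: 0.0
cap [ 434    6   55   60 2488] [460.9  35.5] [[0.6117 0.0452 0.096 ]]
cap [ 426   86   52   52 2080] [451.9 111.6] [[ 0.6047 -0.0141  0.096 ]]
cap [632  91   8  74 331] [636.8 127.6] [[ 0.7738 -0.045   0.096 ]]
cap [250  96  11  28 199] [255.8 109.7] [[0.4359 0.006  0.096 ]]
cap [ 422  153   48   46 1697] [445.4 175.7] [[ 0.5993 -0.0707  0.096 ]]
cap [ 534  195   48   45 1575] [557.8 217.4] [[ 0.7101 -0.1245  0.096 ]]
cap [ 453  245   44   41 1351] [474.4 265. ] [[ 0.6299 -0.1672  0.096 ]]
cap [364 273  32  39 847] [378.7 293.9] [[ 0.5308 -0.1898  0.096 ]]
cap [623 319  17  60 536] [631.8 346.9] [[ 0.8203 -0.298   0.096 ]]
cap [437 380  28  20 252] [451.8 388.9] [[ 0.6107 -0.3323  0.096 ]]
[ 0.48586943 -0.07561523  0.21679713]
[232  94  17  32 422] [0.4283 0.007  0.1179] ((427.6297912597656, 6.865850448608398), (23.826854705810547, 10.777485847473145), 84.00177001953125)
[283  94  14  31 382] [0.4678 0.0028 0.1207] ((467.260986328125, 2.6634178161621094), (22.75642204284668, 10.178153038024902), 84.94962310791016)
```

View pics/w5.png

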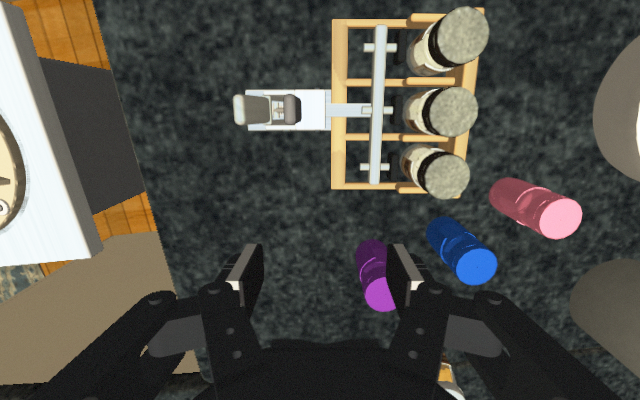

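The jar stands free and upright in the middle cell at (452,112), and the pads are still clear of the jars at about x=405 px. Next I measure the jaw.

```bash
cat >> h.py <<'E'
O=np.array([.459,.0036]);yaw=-.107
def cf(W):
    p=W[...,:2]-O;c_,s_=np.cos(yaw),np.sin(yaw)
    return np.stack([p[...,0]*c_+p[...,1]*s_,-p[...,0]*s_+p[...,1]*c_,W[...,2]],-1)
def pads(C,im,zr=(.044,.056)):
    for k in(1,0,-1):
        m=(np.abs(C[...,1]-.06*k)<.011)&(C[...,2]>zr[0])&(C[...,2]<zr[1])&(C[...,0]>.05)&(C[...,0]<.135)
        b=im.max(-1)<60
        x=C[...,0][m&b]*1000;print("pad",k,len(x),np.percentile(x,[2,50,98]).round(1) if len(x)>5 else "", end=" ")
        x=C[...,0][m&(im.min(-1)>110)]*1000;print("grey",len(x),np.percentile(x,[2,50,98]).round(1) if len(x)>5 else "")
    m=(np.abs(np.abs(C[...,1])-.03)<.012)&(C[...,2]>.034)&(C[...,2]<.07)&(C[...,0]>.04)&(C[...,0]<.135)&(im.min(-1)>110)
    x=C[...,0][m]*1000;print("beam",len(x),np.percentile(x,[3,50,97]).round(1) if len(x) else "", "z",np.median(C[...,2][m]) if len(x) else "")
E
python3 - <<'E'
from h import *
im,d,c,s=wgrab();C=cf(world(c,d));pads(C,im)
for u,v in((385,111),(405,111),(408,104),(378,80),(366,111)):print(u,v,C[v,u].round(4),im[v,u])
for p in([.6117,.0452],[.6047,-.0141],[.5993,-.0707]):print(cf(np.array(p+[0])).round(4))
z=np.load("top0.npz");pads(cf(world(eyes.calibration("top"),z["d"])),z["im"])
E
```

```text
pad 1 228 [106.5 109.7 114.2] grey 309 [ 86.1  92.5 129.8]
pad 0 195 [106.9 109.7 114.5] grey 280 [ 85.8  92.8 130. ]
pad -1 165 [106.6 109.7 114.2] grey 211 [ 85.5  91.5 130.6]
beam 576 [ 85.3  90.6 123.3] z 0.044772027619648394
385 111 [ 0.0996 -0.0011  0.0433] [218 228 225]
405 111 [ 0.1274 -0.0011  0.017 ] [115 109  93]
408 104 [0.13   0.0064 0.018 ] [123 114  94]
378 80 [0.0905 0.0287 0.0457] [220 230 231]
366 111 [ 0.08   -0.0011  0.0422] [218 228 224]
[0.1474 0.0577 0.    ]
[ 0.1468 -0.002   0.    ]
[ 0.1474 -0.0589  0.    ]
pad 1 1  grey 36 [ 85.1  91.2 128.1]
pad 0 0  grey 30 [ 81.   89.5 102.9]
pad -1 0  grey 41 [ 77.5  90.7 128.4]
beam 98 [83.4 89.1 95.4] z 0.0446273573099727
```

Pad faces are at about 114 mm, so the jaw is at about 0.029 and needs about 20 mm more. Next I move over the grip, fully open.

```bash
python3 -m jog '[-0.155,0.4,0,0,0,0,1, -0.155,0.4,0,0,0,0,1, -0.155,0.4,0,0,0,0,1, -0.155,0.4,0,0,0,0,1, -0.155,0.4,0,0,0,0,1, -0.155,0.4,0,0,0,0,1]'
python3 - <<'E'
from h import *
for i in range(3):
    im,d,c,s=wgrab()
print(s["tcp_pos"],s["finger_gap"],cf(s["tcp_pos"]))
W=world(c,d);C=cf(W);m=(W[...,2]>.112)&(W[...,2]<.135)&(np.abs(C[...,0])<.05)&(np.abs(C[...,1])<.03)
n,l,st,ce=cv2.connectedComponentsWithStats(m.astype(np.uint8))
for k in range(1,n):
    if st[k,4]>50: print(st[k],np.percentile(C[l==k],[2,50,98],axis=0).round(4).tolist())
E
```

```text
clock: 9.6
tcp_pos: [0.4557, 0.0044, 0.2163]
orientation: [0.0, 0.744, 0.668, 0.0]
wrist_force: [0.4, -0.1, -0.7]
finger_gap: 0.0855
grip_force: 0.0
[0.45527565 0.00395004 0.2162037 ] 0.08556443145275876 [-3.74043170e-03 -4.97086258e-05  2.16203702e-01]
[286 186  13  28 315] [[-0.0365, -0.0098, 0.1132], [-0.0311, 0.0016, 0.1183], [-0.0266, 0.0118, 0.1202]]
[332 186  12  29 310] [[0.0032, -0.0101, 0.1127], [0.008, 0.0018, 0.1211], [0.0125, 0.0118, 0.123]]
```

```bash
python3 -m jog '[0,0.005,-0.2,0,0,0,1, 0,0.005,-0.35,0,0,0,1, 0,0.005,-0.45,0,0,0,1, 0,0.005,-0.55,0,0,0,1, 0,0.005,-0.62,0,0,0,1, 0,0.005,-0.67,0,0,0,1, 0,0.005,-0.67,0,0,0,1]'
python3 -m jog '[0.018,0,0,0,0,0,0.3, 0.018,0,0,0,0,0,0, 0.018,0,0,0,0,0,-0.2, 0.018,0,0,0,0,0,-0.3, 0.018,0,0,0,0,0,-0.5, 0.018,0,0,0,0,0,-0.5, 0.018,0,0,0,0,0,-1, 0.018,0,0,0,0,0,-1, 0.018,0,0,0,0,0,-1]' 40
```

```text
clock: 10.33
tcp_pos: [0.4529, 0.0052, 0.0801]
orientation: [-0.002, 0.745, 0.667, -0.001]
wrist_force: [0.4, 0.7, -0.1]
finger_gap: 0.0851
grip_force: 0.0
clock: 11.08
tcp_pos: [0.4592, 0.0055, 0.0834]
orientation: [0.001, 0.744, 0.668, 0.001]
wrist_force: [1.3, 1.5, 5.4]
finger_gap: 0.0253
grip_force: 47.6
```

```bash
python3 - <<'E'
from h import *
im,d,c,s=wgrab();pads(cf(world(c,d)),im)
im,d=grab("scene");pads(cf(world(eyes.calibration("scene"),d)),im)
E
python3 -m jog '[0,0,0,0,0,0,0.8, 0,0,0,0,0,0,0.8, 0,0,0,0,0,0,0.8, 0,0,0,0,0,0,0.8, 0,0,0,0,0,0,0.8, 0,0,0,0,0,0,0.8, 0,0,0,0,0,0,0.8, 0,0,0,0,0,0,0.8, 0,0,0,0,0,0,0.8]'
python3 -m jog '[0,0,0,0,0,0,0, 0,0,0,0,0,0,0, 0,0,0,0,0,0,-0.3, 0,0,0,0,0,0,-0.5, 0,0,0,0,0,0,-0.5, 0,0,0,0,0,0,-1, 0,0,0,0,0,0,-1, 0,0,0,0,0,0,-1, 0,0,0,0,0,0,-1]' 40
python3 - <<'E'
from h import *
im,d,c,s=wgrab();pads(cf(world(c,d)),im)
im,d=grab("scene");pads(cf(world(eyes.calibration("scene"),d)),im)
E
```

```text
pad 1 619 [109.9 111.9 116.9] grey 948 [ 89.2  97.1 129.4]
pad 0 461 [110.2 111.9 116.8] grey 875 [ 89.  126.1 130.6]
pad -1 204 [109.8 112.2 126.4] grey 156 [ 95.9 129.3 131.5]
beam 1265 [ 88.3  93.1 132.5] z 0.04478220447878333
pad 1 9 [107.1 109.4 111.4] grey 25 [ 84.4  96.4 127.2]
pad 0 9 [105.2 109.  110.7] grey 28 [ 85.7 124.7 130.2]
pad -1 6 [107.5 110.3 111.6] grey 11 [ 93.6 127.6 132. ]
beam 63 [ 84.6  88.3 102.4] z 0.04304487277608515
clock: 11.93
tcp_pos: [0.4583, 0.0057, 0.0825]
orientation: [0.0, 0.744, 0.668, 0.0]
wrist_force: [0.1, -1.2, 0.4]
finger_gap: 0.0767
grip_force: 0.0
clock: 12.68
tcp_pos: [0.4592, 0.0057, 0.0827]
orientation: [0.001, 0.744, 0.668, 0.001]
wrist_force: [5.5, 1.4, -0.6]
finger_gap: 0.0252
grip_force: 46.6
pad 1 651 [115.  116.9 122.1] grey 920 [ 94.3 102.1 129.4]
pad 0 474 [114.7 116.7 121.9] grey 863 [ 94.2 104.2 130.8]
pad -1 265 [114.4 116.8 122.4] grey 182 [ 96.5 128.8 131.5]
beam 1255 [ 93.4  98.1 132.8] z 0.04486063644391679
pad 1 8 [112.3 115.2 116.5] grey 23 [ 91.1 102.6 129.8]
pad 0 7 [112.3 114.1 117. ] grey 28 [ 86.8 114.8 130.3]
pad -1 5  grey 8 [ 93.4 126.6 130.8]
beam 65 [ 90.2  93.1 132.4] z 0.04314610003352823
```

```bash
R='open'; python3 -m jog '[0,0,0,0,0,0,0.8, 0,0,0,0,0,0,0.8, 0,0,0,0,0,0,0.8, 0,0,0,0,0,0,0.8, 0,0,0,0,0,0,0.8, 0,0,0,0,0,0,0.8, 0,0,0,0,0,0,0.8, 0,0,0,0,0,0,0.8, 0,0,0,0,0,0,0.8]'
python3 -m jog '[0,0,0,0,0,0,0, 0,0,0,0,0,0,0, 0,0,0,0,0,0,-0.3, 0,0,0,0,0,0,-0.5, 0,0,0,0,0,0,-0.5, 0,0,0,0,0,0,-1, 0,0,0,0,0,0,-1, 0,0,0,0,0,0,-1, 0,0,0,0,0,0,-1]' 40
python3 - <<'E'
from h import *
im,d,c,s=wgrab();pads(cf(world(c,d)),im);caps(c,d)
E
python3 -m jog '[0,0,0,0,0,0,0.8, 0,0,0,0,0,0,0.8, 0,0,0,0,0,0,0.8, 0,0,0,0,0,0,0.8, 0,0,0,0,0,0,0.8, 0,0,0,0,0,0,0.8, 0,0,0,0,0,0,0.8, 0,0,0,0,0,0,0.8, 0,0,0,0,0,0,0.8]'
python3 -m jog '[0,0,0,0,0,0,0, 0,0,0,0,0,0,0, 0,0,0,0,0,0,-0.3, 0,0,0,0,0,0,-0.5, 0,0,0,0,0,0,-0.5, 0,0,0,0,0,0,-1, 0,0,0,0,0,0,-1, 0,0,0,0,0,0,-1, 0,0,0,0,0,0,-1]' 40
python3 - <<'E'
from h import *
im,d,c,s=wgrab();pads(cf(world(c,d)),im);caps(c,d);cv2.imwrite("pics/w6.png",im[:,:,::-1])
E
```

```text
clock: 13.53
tcp_pos: [0.4583, 0.0057, 0.0825]
orientation: [0.0, 0.744, 0.668, 0.0]
wrist_force: [-0.2, -0.6, -0.1]
finger_gap: 0.0772
grip_force: 0.0
clock: 14.28
tcp_pos: [0.4592, 0.0057, 0.0827]
orientation: [0.001, 0.744, 0.668, 0.001]
wrist_force: [4.6, 1.3, -1.0]
finger_gap: 0.0253
grip_force: 46.4
pad 1 647 [118.3 120.2 125.5] grey 833 [ 99.2 106.1 129.6]
pad 0 499 [117.7 119.5 124.4] grey 778 [ 99.  107.7 130.7]
pad -1 303 [118.4 120.2 125.4] grey 224 [100.1 127.  131.9]
beam 1273 [ 98.4 103.2 132.2] z 0.04489304058877174
cap [ 590  107   50   92 3475] [618.7 155.8] [[0.5985 0.0463 0.096 ]]
cap [ 559  228   81   79 4923] [602.6 267.4] [[ 0.6007 -0.0113  0.096 ]]
cap [269 239  50  31 590] [296.1 250.5] [[0.4467 0.0161 0.096 ]]
cap [330 239  51  42 609] [352.4 251.1] [[0.474  0.0127 0.096 ]]
cap [ 541  321   78   62 3035] [583.9 349.5] [[ 0.5995 -0.0638  0.096 ]]
clock: 15.08
tcp_pos: [0.4583, 0.0056, 0.0825]
orientation: [0.0, 0.744, 0.668, 0.0]
wrist_force: [-0.2, -0.2, 0.2]
finger_gap: 0.0768
grip_force: 0.0
clock: 15.83
tcp_pos: [0.4592, 0.0057, 0.0826]
orientation: [0.001, 0.744, 0.668, 0.001]
wrist_force: [5.8, 1.5, -0.7]
finger_gap: 0.0252
grip_force: 46.4
pad 1 643 [120.8 122.7 127.7] grey 833 [103.9 110.9 132.3]
pad 0 483 [118.9 120.8 125.4] grey 783 [103.8 112.7 131.8]
pad -1 324 [120.5 122.2 127.1] grey 258 [104.6 112.9 133.7]
beam 1232 [103.2 107.4 114. ] z 0.04474076321990364
cap [ 595  108   45   91 2974] [621.1 156.7] [[0.5996 0.0458 0.096 ]]
cap [ 562  228   78   79 4812] [604.  267.4] [[ 0.6013 -0.0113  0.096 ]]
cap [269 239  50  30 601] [295.9 250.7] [[0.4466 0.016  0.096 ]]
cap [330 240  51  23 596] [353.1 250.5] [[0.4743 0.0131 0.096 ]]
cap [ 543  322   80   62 3142] [586.6 350.2] [[ 0.601  -0.0644  0.096 ]]
```

View pics/w6.png

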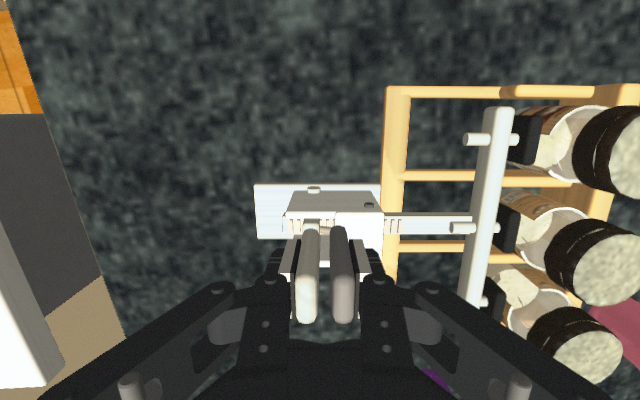

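The last view shows the trigger shut against the post at about (325,270), and all three pads touching upright jars. Compared with their free offset from the beam (23.5 mm), the pads are pressed in about 4.1, 6.0 and 4.6 mm, all within 1.5 to 14 mm. I hold for a moment, recheck and hand in.

```bash
python3 -m jog '[0,0,0,0,0,0,-1, 0,0,0,0,0,0,-1, 0,0,0,0,0,0,-1, 0,0,0,0,0,0,-1, 0,0,0,0,0,0,-1, 0,0,0,0,0,0,-1, 0,0,0,0,0,0,-1, 0,0,0,0,0,0,-1, 0,0,0,0,0,0,-1, 0,0,0,0,0,0,-1, 0,0,0,0,0,0,-1, 0,0,0,0,0,0,-1]' 40
python3 - <<'E'
from h import *
im,d,c,s=wgrab();C=cf(world(c,d));pads(C,im)
b=(im.min(-1)>110)&(np.abs(np.abs(C[...,1])-.03)<.012)&(C[...,2]>.034)&(C[...,0]>.04)&(C[...,0]<.12)
B=np.percentile(C[...,0][b],3)*1000
ok=[]
for k in(1,0,-1):
    m=(np.abs(C[...,1]-.06*k)<.011)&(C[...,2]>.044)&(C[...,2]<.056)&(C[...,0]>.05)&(C[...,0]<.135)&(im.max(-1)<60)
    x=23.5-(np.median(C[...,0][m])*1000-B);print(k,x.round(2));ok.append(2.5<x<11)
if all(ok) and s["finger_gap"]<.027: print(env.hand_in())
E
```

```text
clock: 16.88
tcp_pos: [0.4592, 0.0057, 0.0827]
orientation: [0.001, 0.744, 0.668, 0.001]
wrist_force: [5.1, 2.0, -0.9]
finger_gap: 0.0249
grip_force: 46.4
pad 1 641 [120.9 122.7 127.8] grey 834 [103.8 110.9 132.4]
pad 0 496 [118.8 120.8 125.7] grey 779 [103.8 112.5 131.8]
pad -1 314 [120.5 122.5 127. ] grey 264 [104.1 112.8 133.8]
beam 1234 [103.2 107.5 113.9] z 0.04478799855520325
1 3.97
0 5.85
-1 4.22
the job is handed in; nothing more can be done
None
```

The spare jar stands released in the middle cell, and after four squeezes the pads measure pressed in about 4.0, 5.9 and 4.2 mm (good range 1.5–14 mm); I handed the job in at about 17 s, still holding the trigger shut.

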